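# Fit a clean filter in the nail-dust collector and set its fan wheel to medium

## Task

Get the nail-dust collector ready for the next client: set the clean filter cassette on the sprung lifter in its open bay, press it down until both orange catches snap over its rim, and let go of it. Then roll the edge of the speed wheel, which just stands out of its slot, round until its yellow band stands at the black pointer marks (medium), and leave it there. Do not shift or knock over the polish bottles, the jar or the brush tin.

Things in the scene. Friction and masses are not known exactly. Their poses are not given: they have to be found in the camera images.
- collector: Nail-dust collector: fixed white box 200 (x) x 280 (y) x 75 mm high, pink wrist cushion 40 mm thick standing 23 mm out along its front (-x). Origin under its middle, on the desk; x points away from the cushion, y to the left seen from the cushion. In the deck (top face, z = 75 mm): the open filter bay and, on the right (-y), the speed wheel; the red rocker behind the wheel is look only.
- bay (a point): Centre of the bay's opening, level with the deck, at (10, 45, 75) mm in the collector's frame, same axes. Opening 102 (x) x 142 (y) mm, mouth chamfered 3 mm: 2 mm play all round the cassette's rim. On the lifter the rim's top stands 3 mm above the deck; held by the catches it lies 12.5 mm below it and cassette_grip is 1 to 2 mm above this point. Pressing it in takes 10 to 16 N.
- lifter (a joint): Push of the sprung steel frame in the bay on which the cassette stands, m: 0 free (its top 22 mm below the deck), growing downwards to 0.021 (stop). Spring about 3.5 N at 0, 10 N at the stop. The catches take hold once the cassette is pushed down 16 mm; push 1 to 4 mm beyond. Let go sooner, it springs up again.
- catch_left (a joint): Sprung orange catch in the middle of the bay's +y end wall, m: 0 as at rest, 30 mm wide, standing 6.5 mm into the bay, flat underside 12.5 mm below the deck, ramp on top; the rim going down pushes it back (up to 0.008 m) and it snaps out over the rim. An orange thumb pad shows on the deck.
- catch_right (a joint): The same catch in the bay's -y end wall, mirrored.
- cassette_grip (a point): Middle of the cassette's blue-grey upright pull tab: 46 (x) x 12 (y) x 28 mm tall. Cassette flat on the desk, about 140 g: rim 98 (x) x 138 (y) x 5 mm, its top 25 mm above the underside; body below the rim 84 x 124 x 20 mm. Point 14 mm above the rim's top, 39 mm above the underside. x along the tab, y along the long side, z up. Fits the bay either way round, long side along the bay's y.
- wheel (a joint): Speed wheel, rad, 0 to 3.8; starts below 1.25. 44 mm across, 13 mm wide, black ribbed rim, axle along the collector's y, in a 38 x 17 mm slot. Top of the rim rolled to the collector's +x raises it, 1 rad per 22 mm; stays where left (about 1 N at the rim). Bands 8 mm wide reach the pointer marks in this order: white 0 (off), green 1.2, yellow 2.4 (medium), red 3.6.
- wheel_top (a point): Highest point of the speed wheel, midway between the two black pointer marks on the deck; 7 mm above the deck, at (-20, -85, 82) mm in the collector's frame, same axes. Does not turn with the wheel.
- polish_red_center (a point): Red nail-polish bottle with tall black cap, 36 mm across, 78 mm tall; point half-way up. Leave alone.
- polish_teal_center (a point): Teal nail-polish bottle with tall black cap, 36 mm across, 78 mm tall; point half-way up. Leave alone.
- cream_jar_center (a point): Glass jar with pink lid, 60 mm across, 44 mm tall; point half-way up. Leave alone.
- brush_tin_center (a point): Open metal tin with brushes, 190 (x) x 75 x 22 mm; point half-way up. Leave alone.
Not all that is in view belongs to the job. There is more than one size of the part that bears cassette_grip; the job needs the smaller.

How it is judged (in metres and radians):
On the way, in this order (a step that is already met when the one before it is completed fails the run):
1. the cassette is in the bay, pressed down and held by both catches, with the fingers off it (z of cassette_grip in the frame of bay between -0.012 and 0.0045 m and horizontal distance between cassette_grip and bay below 0.006 m and angle between cassette_grip's own z axis and vertical below 0.04 rad and contact force between the fingers and cassette below 0.1 N), for 0.2 s.
2. the wheel's yellow band is at the pointer marks (value of joint wheel between 2.22 and 2.58 rad), for 0.2 s.
At the end, for the whole second after the job is handed in: The cassette lies level (within 0.04 rad) in the bay, its tab's middle less than 4.5 mm above the deck and within 6 mm of the bay's centre, held by the catches; the wheel is at rest at 2.4 +- 0.18 rad (pointer within the yellow band); bottles, jar and tin within 30 mm of where they stood (all of step 2 and z of cassette_grip in the frame of bay between -0.012 and 0.0045 m and horizontal distance between cassette_grip and bay below 0.006 m and angle between cassette_grip's own z axis and vertical below 0.04 rad and velocity of joint wheel between -0.1 and 0.1 rad/s and linear speed of cassette below 0.02 m/s and distance of each of polish_red_center, polish_teal_center, cream_jar_center, brush_tin_center from where it was at the start of the episode below 0.03 m); the robot touches nothing.
It fails at once if polish red shifted by more than 30 mm or knocked over (distance of polish_red_center from where it was at the start of the episode above 0.03 m or angle between polish_red_center's own z axis and vertical above 0.5 rad).
It fails at once if polish teal shifted by more than 30 mm or knocked over (distance of polish_teal_center from where it was at the start of the episode above 0.03 m or angle between polish_teal_center's own z axis and vertical above 0.5 rad).
It fails at once if cream jar shifted by more than 30 mm or knocked over (distance of cream_jar_center from where it was at the start of the episode above 0.03 m or angle between cream_jar_center's own z axis and vertical above 0.5 rad).
It fails at once if brush tin shifted by more than 30 mm or knocked over (distance of brush_tin_center from where it was at the start of the episode above 0.03 m or angle between brush_tin_center's own z axis and vertical above 0.5 rad).
It also fails if it takes over 51 s, if anything falls off the work surface, if the arm or the gripper's body presses on something with over 40 N, if the wrist force passes 120 N, or if a joint passes its speed limit or range.

## Robot

A 6-joint arm with a two-finger parallel gripper is mounted at the origin on the work surface. World frame = base frame: x ahead of the robot, y to its left, z up, the work surface at z = 0. Lengths are in mm, angles in rad, forces in N, time in s.
With the tool pointing down it reaches from about 350 to 875 mm from the base axis. Payload 4.2 kg.
Tool frame: the origin (TCP) lies midway between the tips of the shut fingers; the grasp point (between the pads) lies 19 mm behind it; z points along the fingers, y is the direction in which the jaws open and shut (so a half turn about z gives the same grasp; the last joint's range is limited). The gripper opens to 85 mm and grips with 20 to 120 N. Pads are 22 mm wide; open, the fingers measure 114 mm over their backs; the gripper's body (76 mm by 85 mm) begins 54 mm behind the grasp point. The pads swing forward as they close: fully open they stand 13 mm farther back than shut.
Start: joints at [-1.056, 0.385, 0.008, 0, -1.194, -0.259], TCP at [158.154, -604.638, 231.312] pointing down, gripper open.
Joint ranges: [-3.14, 3.14], [-1.21, 2.06], [-1.07, 1.41], [-3.16, 2.05], [-2.99, -0.16], [-3.1, 3.1]. Speed limits (rad/s): [2.79, 2.79, 3.14, 3.14, 3.14, 3.14].

## Interface

Orientations are given as a unit quaternion [x, y, z, w].
In Python, from bench import arm gives the robot as it stands.
- The arm moves only by the tool send_rows, never from a script. Its arguments are lists of equal length, an entry for each row: "translation": the shift along the tool's x, y, z in mm, a list of three; "dr": the turn, a rotation vector about the tool's x, y, z in degrees, a list of three; "grip": the finger opening in mm, from 0 to 85.4. In form: {"translation": [[dx, dy, dz], ...], "dr": [[ax, ay, az], ...], "grip": [grip, ...]}. A call has exactly 5 rows; each row shifts and turns the commanded pose from where the row before left it, along the tool's axes as they then stand; what a row does not reach is not made up. A row lasts 1/8 s, in which the tool goes at most 62.5 mm and 10.7 degrees, less where a joint would pass 70% of its speed; a pose out of reach is approached as far as the arm can. A call with a gripper value outside its range is refused whole. The fingers move at their own pace and stop on an object; the grip force is fixed at half the most. Time passes only in rows, so rows that do not move let the fingers close, or fill a call up. It gives the time, the measured TCP pose, the force and the opening at its end, in the units of the state.
- arm.read_state(): the state, without advancing time (a new reading comes with each control period).
- arm.get_image(name): name is "scene" or "top" or "wrist"; returns the picture (400x640x3 uint8, red, green, blue); there is no depth.
- arm.camera_info(name): a dict with "fx", "fy", "cx", "cy" (pixels), "cam_to_world" (4x4, takes a point from camera to world coordinates). Camera axes: x right, y down, z forward; pixel columns grow to the right and rows downward; lengths in mm; the calibration is good to about 2 mm. A picture is of the moment at which its call begins: read the wrist's pose just before it. camera_info takes no time and is no camera call; for the wrist camera it gives the pose at the moment of the call.
- arm.job_done(): hands the job in, once; it reports no verdict.
Trained networks look in the newest picture that a camera, given by its name, has taken for a name from the list of things; names that differ only in an ending like _2 or _b are one class to them, and where a whole thing is asked for, a point or a joint stands for the part that bears it (a point fixed in the world has none). Each returns a list of dicts, best first, with "confidence" (0 to 1); they miss things now and then, are a little off and sometimes report something else, mostly with a low value. They report only what shows in the picture. A call takes as long as a camera call. They do not tell look-alikes from the thing itself.
- arm.search_frame(thing, camera): "xyz" ([x, y, z] in mm, in world coordinates, good to about 4 mm: the middle of the surface that is visible of it).
- arm.place_of(thing, camera): "xyz" ([x, y, z] in mm, in world coordinates, good to about 4 mm: a listed point, or the origin of a listed thing).
The state is a dict: "clock": time; "joints": joint angles; "joint_vel": joint speeds; "joint_efforts": joint torques, N m; "position": TCP position; "ee_rot": TCP orientation; "contact_force": force on the tool from outside, world axes, zero at the start; "wrist_torque": the same for the moment, N m; "gripper_width": finger opening in mm.
Only numpy, scipy, OpenCV 4.12 (cv2) and the standard library are available. Lean on these libraries where they do the work, as an engineer would, in place of code of your own. Each camera call takes 0.05 s, during which the arm holds its last target.

## Working session

There is one attempt and no reset: what is moved stays moved. The work goes in short steps, Python scripts to look and compute and a tool call to move; the robot and the scene stay as the last step left them, time stands still between calls to the robot, and variables do not carry over. Pictures are saved under pics/ and viewed, and the job is handed in when it is done.

Besides the shell and the picture viewer there is one more tool, called after ">>>" as a command line: name --argument value ..., lists and objects as JSON in quotes. send_rows: Moves the arm, as the interface text tells. Its arguments: {"type":"object","properties":{"translation":{"type":"array"},"dr":{"type":"array"},"grip":{"type":"array"}},"required":["translation","dr","grip"]}

```bash
mkdir -p pics; ls
python3 - <<'E'
from bench import arm
import cv2, json
s=arm.read_state(); print(s)
for c in ["scene","top","wrist"]:
    im=arm.get_image(c); cv2.imwrite(f"pics/a_{c}.png",im[:,:,::-1])
    for t in ["cassette_grip","collector","wheel_top","bay"] if c!="wrist" else []:
        try: print(c,t,arm.place_of(t,c))
        except Exception as e: print(c,t,e)
E
```

```text
pics
{'clock': 0.0, 'joints': array([-1.05640905e+00,  3.85581642e-01,  6.62137817e-03, -5.11049383e-04,
       -1.19397016e+00, -2.58626334e-01]), 'joint_vel': array([-0.00151744, -0.00096712,  0.00044887,  0.00074649, -0.00052044,
       -0.00094219]), 'joint_efforts': array([ 1.52215935e-04, -3.92287052e+01,  1.88399184e+01,  4.18620721e+00,
       -4.70040497e-03, -1.60131083e-05]), 'position': array([ 158.00654529, -604.10002017,  230.20289539]), 'ee_rot': array([-1.27438622e-01,  9.91845856e-01,  1.07785905e-03, -1.82253242e-04]), 'contact_force': array([-0.36785719,  0.2730003 , -0.20200003]), 'wrist_torque': array([-0.01665038,  0.00502977,  0.04329279]), 'gripper_width': 85.51028347202242}
scene cassette_grip [{'xyz': [304.8, -249.0, 48.4], 'confidence': 0.95}, {'xyz': [550.9, -242.4, 35.3], 'confidence': 0.8}]
scene collector [{'xyz': [541.2, 154.9, -0.9], 'confidence': 0.59}]
scene wheel_top [{'xyz': [530.3, 65.1, 82.6], 'confidence': 0.77}]
scene bay [{'xyz': [552.9, 195.8, 78.7], 'confidence': 0.94}]
top cassette_grip [{'xyz': [307.7, -247.8, 52.7], 'confidence': 0.88}, {'xyz': [551.3, -239.6, 39.6], 'confidence': 0.79}]
top collector [{'xyz': [540.7, 152.2, -0.7], 'confidence': 0.87}]
top wheel_top [{'xyz': [524.6, 67.3, 80.9], 'confidence': 0.88}]
top bay [{'xyz': [551.5, 194.0, 74.3], 'confidence': 0.75}]
```

View pics/a_scene.png

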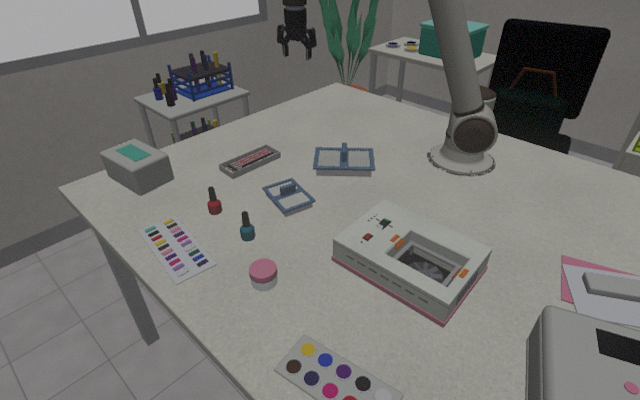

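View pics/a_top.png

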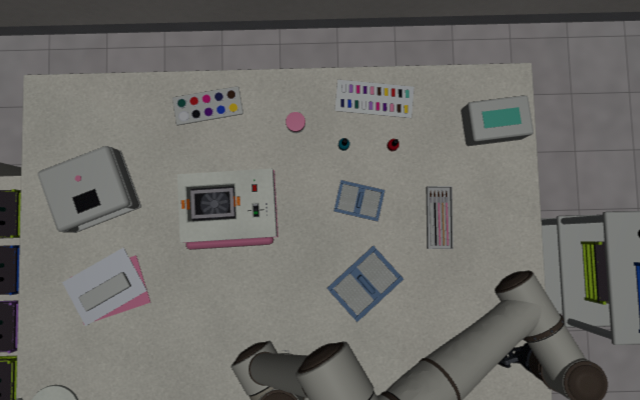

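View pics/a_wrist.png

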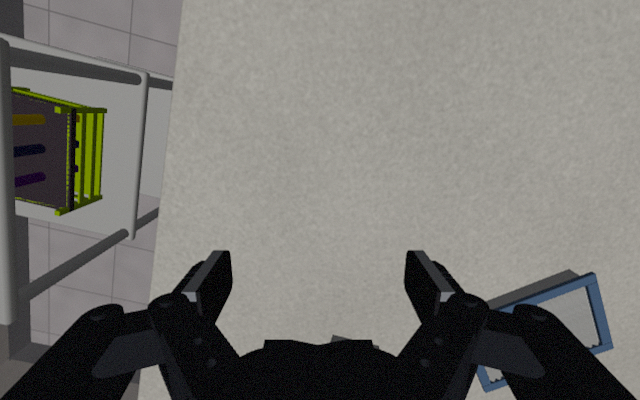

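The smaller cassette is at about px (359,200) in the top view, the larger one at (366,283). The collector is at about (227,207), with its cushion towards -x. Next I'll measure the poses precisely.

```bash
cat > h.py <<'E'
import numpy as np, cv2
from bench import arm
def ray(info,u,v,z):
    T=np.array(info['cam_to_world']); d=T[:3,:3]@np.array([(u-info['cx'])/info['fx'],(v-info['cy'])/info['fy'],1]); o=T[:3,3]
    return o+d*(z-o[2])/d[2]
def proj(info,p):
    T=np.linalg.inv(np.array(info['cam_to_world'])); q=T[:3,:3]@np.array(p)+T[:3,3]
    return np.array([info['fx']*q[0]/q[2]+info['cx'],info['fy']*q[1]/q[2]+info['cy']])
E
python3 - <<'E'
from h import *
im=cv2.imread('pics/a_top.png'); info=arm.camera_info('top')
print(info)
c=im[165:240,320:400]; cv2.imwrite('pics/b1.png',cv2.resize(c,None,fx=7,fy=7,interpolation=cv2.INTER_CUBIC))
c=im[160:260,170:285]; cv2.imwrite('pics/b2.png',cv2.resize(c,None,fx=6,fy=6,interpolation=cv2.INTER_CUBIC)[:600])
hsv=cv2.cvtColor(im,cv2.COLOR_BGR2HSV)
m=((hsv[...,0]>95)&(hsv[...,0]<125)&(hsv[...,1]>60)).astype(np.uint8)*255
m[:, :330]=0;m[:170]=0;m[225:]=0;m[:,390:]=0
pts=np.argwhere(m)[:,::-1]
w=np.array([ray(info,u,v,25)[:2] for u,v in pts],np.float32)
print(len(w),cv2.minAreaRect(w), [b.round(0) for b in cv2.boxPoints(cv2.minAreaRect(w))])
E
```

```text
{'fx': 509.77571092339537, 'fy': 509.77571092339537, 'cx': 312.97052115652116, 'cy': 194.45673748428712, 'cam_to_world': array([[-2.47128154e-02, -9.96456621e-01,  8.03957604e-02,
         4.43712728e+02],
       [-9.99693441e-01,  2.47547497e-02, -4.75214284e-04,
        -1.01428630e+02],
       [-1.51664651e-03, -8.03828583e-02, -9.96762909e-01,
         1.56469059e+03],
       [ 0.00000000e+00,  0.00000000e+00,  0.00000000e+00,
         1.00000000e+00]])}
515 ((546.9330444335938, -240.93069458007812), (134.75564575195312, 95.87512969970703), 75.5663833618164) [array([ 484., -294.], dtype=float32), array([ 577., -318.], dtype=float32), array([ 610., -188.], dtype=float32), array([ 517., -164.], dtype=float32)]
```

View pics/b1.png

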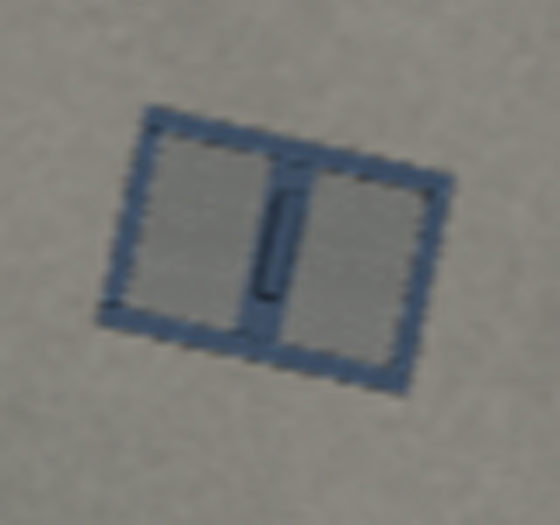

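View pics/b2.png

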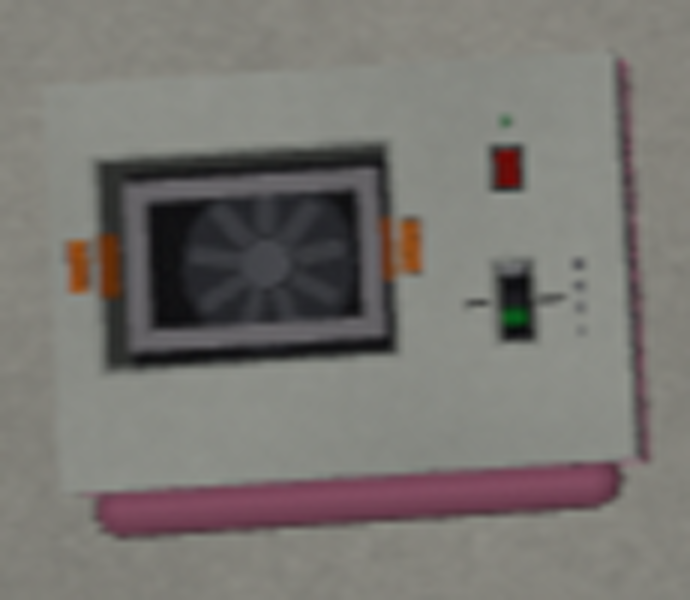

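Run:
```python
from h import *
info=arm.camera_info('top'); S=6
P=lambda x,y:((x+.5)/S-.5+170,(y+.5)/S-.5+160)
L={'tl':(45,88),'tr':(615,55),'br':(632,460),'bl':(68,495),'padL':(79,266),'padR':(410,246),'markL':(476,303),'markR':(552,298),'bayTL':(97,162),'bayTR':(386,146),'bayBR':(397,350),'bayBL':(108,370),'wheelc':(515,300)}
W={k:ray(info,*P(*v),75)[:2] for k,v in L.items()}
for k,v in W.items(): print(k,v.round(1))
# angles of y-axis edges
for a,b in [('tr','tl'),('br','bl'),('padR','padL'),('bayTR','bayTL'),('bayBR','bayBL'),('markR','markL')]:
    d=W[b]-W[a]; print(a,b,np.hypot(*d).round(1),(np.degrees(np.arctan2(d[1],d[0]))-90).round(2))
for a,b in [('br','tr'),('bl','tl'),('bayBR','bayTR'),('bayBL','bayTL')]:
    d=W[b]-W[a]; print(a,b,np.hypot(*d).round(1),np.degrees(np.arctan2(d[1],d[0])).round(2))
print('deck c',np.mean([W[k] for k in('tl','tr','br','bl')],0),'bay c',np.mean([W[k] for k in('bayTL','bayTR','bayBR','bayBL')],0))
# scene camera
s=arm.camera_info('scene'); im=cv2.imread('pics/a_scene.png')
cv2.imwrite('pics/b3.png',cv2.resize(im[195:320,325:495],None,fx=4.7,fy=4.7,interpolation=cv2.INTER_CUBIC))
for n in ['cassette_grip','wheel_top','bay','collector']:
  for c in ['scene','top']: print(c,n,arm.place_of(n,c)[:2])
```

```text
tl [633.4 296.1]
tr [642.8  16.3]
br [444.5  11.7]
bl [434.4 285.6]
padL [545.6 279.8]
padR [551.3 118.1]
markL [522.7  86.3]
markR [524.2  49.2]
bayTL [596.3 270.8]
bayTR [600.7 129.2]
bayBR [500.7 125.1]
bayBL [494.5 265.9]
wheelc [523.7  67.3]
tr tl 279.9 1.91
br bl 274.1 2.12
padR padL 161.8 2.05
bayTR bayTL 141.6 1.76
bayBR bayBL 140.9 2.54
markR markL 37.1 2.35
br tr 198.3 1.34
bl tl 199.3 3.02
bayBR bayTR 100.0 2.37
bayBL bayTL 102.0 2.74
deck c [538.7698282  152.42107232] bay c [548.05682331 197.73970593]
scene cassette_grip [{'xyz': [304.8, -249.0, 48.4], 'confidence': 0.95}, {'xyz': [550.9, -242.4, 35.3], 'confidence': 0.8}]
top cassette_grip [{'xyz': [307.7, -247.8, 52.7], 'confidence': 0.88}, {'xyz': [551.3, -239.6, 39.6], 'confidence': 0.79}]
scene wheel_top [{'xyz': [530.3, 65.1, 82.6], 'confidence': 0.77}]
top wheel_top [{'xyz': [524.6, 67.3, 80.9], 'confidence': 0.88}]
scene bay [{'xyz': [552.9, 195.8, 78.7], 'confidence': 0.94}]
top bay [{'xyz': [551.5, 194.0, 74.3], 'confidence': 0.75}]
scene collector [{'xyz': [541.2, 154.9, -0.9], 'confidence': 0.59}]
top collector [{'xyz': [540.7, 152.2, -0.7], 'confidence': 0.87}]
```

View pics/b3.png

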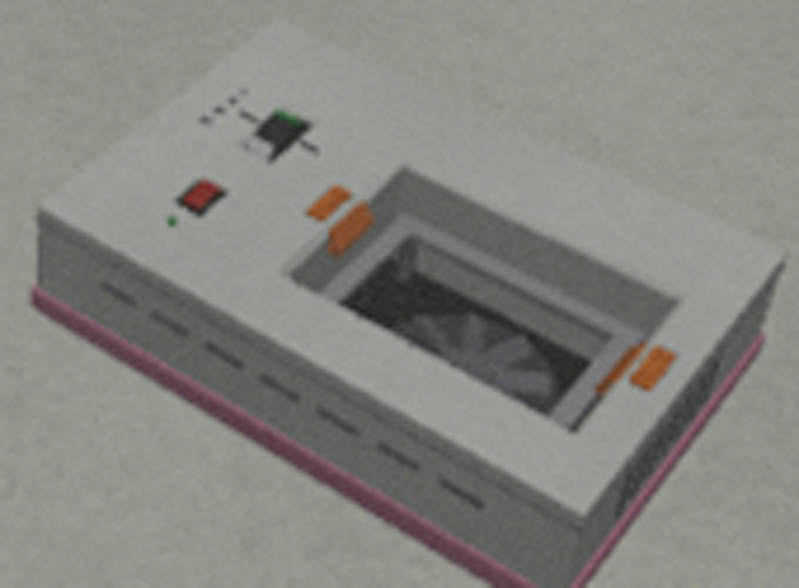

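>>> send_rows --translation '[[-47,25,0],[-47,25,0],[-47,25,0],[-47,25,0],[-47,25,0]]' --dr '[[0,0,0],[0,0,0],[0,0,0],[0,0,0],[0,0,0]]' --grip '[85,85,85,85,85]'

```text
clock: 1.58
position: [355.0, -423.0, 231.6]
ee_rot: [-0.128, 0.992, -0.0, 0.0]
contact_force: [0.7, -1.0, -0.2]
gripper_width: 85.1
```

>>> send_rows --translation '[[-47,25,0],[-47,25,0],[-47,25,0],[-47,25,0],[0,0,10]]' --dr '[[0,0,0],[0,0,0],[0,0,9],[0,0,10],[0,0,10]]' --grip '[85,85,85,70,70]'

```text
clock: 2.2
position: [518.9, -284.5, 221.6]
ee_rot: [0.125, 0.992, -0.0, 0.001]
contact_force: [-0.7, -0.7, -0.2]
gripper_width: 69.8
```

```bash
cat >> h.py <<'E'
from scipy.spatial.transform import Rotation as Rt
def goto(target, yang):
    """print tool-frame shift to world target and needed turn about tool z so tool y is along world angle yang (deg)"""
    s=arm.read_state(); R=Rt.from_quat(s['ee_rot']).as_matrix()
    ya=np.degrees(np.arctan2(R[1,1],R[0,1])); d=(ya-yang+90)%180-90
    print('t',round(s['clock'],2),'pos',s['position'].round(1),'F',s['contact_force'].round(2),'w',round(s['gripper_width'],1),'j',s['joints'].round(2))
    print('tool z',R[:,2].round(4),'yang',round(ya,2),'turn tool z',round(d,2),'shift',(R.T@(np.array(target)-s['position'])).round(1))
    return s,R
E
python3 - <<'E'
from h import *
goto((548.5,-241,120),75.6)
im=arm.get_image('wrist'); cv2.imwrite('pics/c_w.png',im[:,:,::-1])
print(arm.place_of('cassette_grip','wrist'))
s=arm.camera_info('scene')
for p in [(405,167),(285,272),(577,432),(680,300)]:
    print(ray(s,(p[0]+.5)/4.7-.5+325,(p[1]+.5)/4.7-.5+195,75).round(1))
E
```

```text
t 2.2 pos [ 518.9 -284.5  221.6] F [-0.68 -0.73 -0.22] w 69.8 j [-0.23  0.33 -0.09  0.   -1.14 -1.59]
tool z [ 2.4e-03 -8.0e-04 -1.0e+00] yang 75.58 turn tool z -0.02 shift [-17.6  49.6 101.7]
[{'xyz': [548.6, -245.0, 38.2], 'confidence': 0.9}]
[506.6 129.3  75. ]
[605.9 130.4  75. ]
[601.4 274.4  75. ]
[501.  269.2  75. ]
```

View pics/c_w.png

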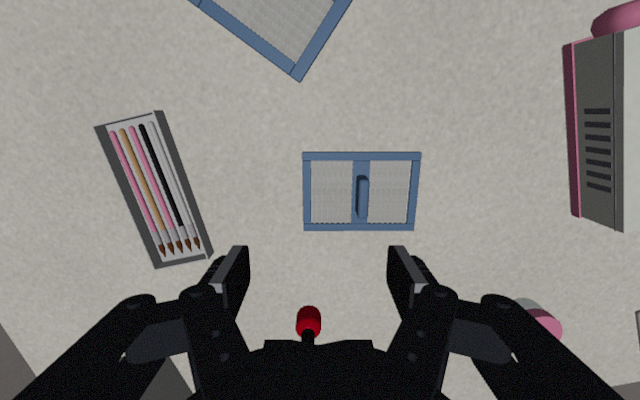

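Run:
```python
from h import *
i=arm.camera_info('wrist')
c=[ray(i,u,v,25) for u,v in [(302.5,152.5),(420.5,152.5),(414.5,230.5),(303.5,230.5)]]
print(np.round(c,1),np.mean(c,0))
for a,b in [(0,1),(3,2),(3,0),(2,1)]:
    d=c[b]-c[a]; print(np.hypot(*d[:2]).round(1),np.degrees(np.arctan2(d[1],d[0])).round(2))
```

```text
[[ 482.3 -295.7   25. ]
 [ 515.6 -164.5   25. ]
 [ 609.4 -186.2   25. ]
 [ 575.6 -319.6   25. ]] [ 545.73025006 -241.52358604   25.        ]
135.3 75.74
137.6 75.76
96.3 165.63
96.3 166.98
```

>>> send_rows --translation '[[-8,24,30],[-8,25,40],[0,0,50],[0,0,32],[0,0,0]]' --dr '[[0,0,0],[0,0,0],[0,0,0],[0,0,0],[0,0,0]]' --grip '[50,50,50,50,50]'

```text
clock: 2.92
position: [541.2, -243.2, 67.2]
ee_rot: [0.124, 0.992, 0.0, -0.003]
contact_force: [0.3, 0.2, 0.7]
gripper_width: 49.9
```

Run:
```python
from h import *
goto((547,-241,29),75.7)
im=arm.get_image('wrist'); cv2.imwrite('pics/d_w.png',im[:,:,::-1])
print(arm.place_of('cassette_grip','wrist'))
```

```text
t 2.92 pos [ 541.2 -243.2   67.2] F [0.29 0.22 0.72] w 49.9 j [-0.15  0.5  -0.27 -0.   -0.81 -1.67]
tool z [-0.0058  0.001  -1.    ] yang 75.74 turn tool z 0.04 shift [-5.3  3.5 38.2]
[{'xyz': [549.8, -241.3, 38.8], 'confidence': 0.8}]
```

View pics/d_w.png

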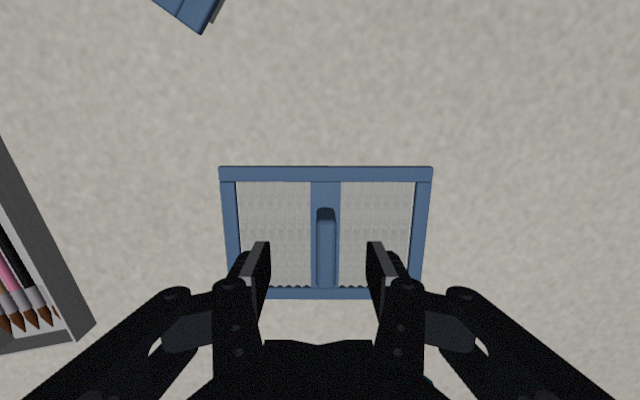

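>>> send_rows --translation '[[-5,3.5,10],[0,0,15],[0,0,13],[0,0,0],[0,0,0]]' --dr '[[0,0,0],[0,0,0],[0,0,0],[0,0,0],[0,0,0]]' --grip '[50,50,50,50,50]'

```text
clock: 3.65
position: [549.1, -240.9, 31.3]
ee_rot: [0.125, 0.992, -0.0, -0.0]
contact_force: [0.2, -0.4, -0.1]
gripper_width: 50.2
```

Run:
```python
from h import *
goto((547,-241,29),75.7)
im=arm.get_image('wrist'); cv2.imwrite('pics/e_w.png',im[:,:,::-1])
```

```text
t 3.65 pos [ 549.1 -240.9   31.3] F [ 0.21 -0.43 -0.08] w 50.2 j [-0.14  0.55 -0.29  0.   -0.73 -1.68]
tool z [-1.e-04 -2.e-04 -1.e+00] yang 75.67 turn tool z -0.03 shift [ 2.  -0.6  2.3]
```

View pics/e_w.png

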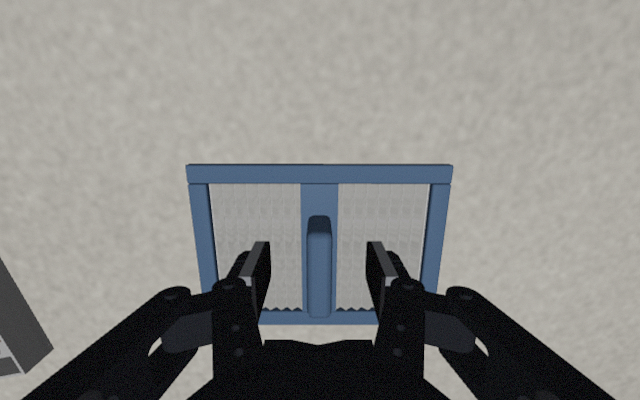

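>>> send_rows --translation '[[1,0,2],[0,0,0],[0,0,0],[0,0,0],[0,0,0]]' --dr '[[0,0,0],[0,0,0],[0,0,0],[0,0,0],[0,0,0]]' --grip '[50,5,5,5,5]'

```text
clock: 4.32
position: [548.3, -240.6, 29.6]
ee_rot: [0.125, 0.992, -0.0, 0.0]
contact_force: [-1.6, 0.6, 2.4]
gripper_width: 10.6
```

Run:
```python
from h import *
goto((547,-241,150),75.7)
im=arm.get_image('wrist'); cv2.imwrite('pics/f_w.png',im[:,:,::-1])
```

```text
t 4.33 pos [ 548.3 -240.6   29.6] F [-1.58  0.64  2.36] w 10.6 j [-0.14  0.55 -0.29  0.   -0.73 -1.68]
tool z [ 6.e-04 -2.e-04 -1.e+00] yang 75.67 turn tool z -0.03 shift [   1.1   -0.7 -120.4]
```

View pics/f_w.png

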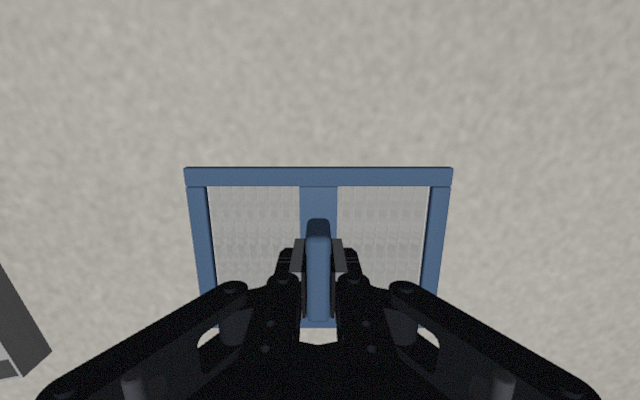

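Run:
```python
from h import *
i=arm.camera_info('wrist'); s=arm.read_state(); R=Rt.from_quat(s['ee_rot']).as_matrix()
for p in [(184.5,167.5),(453,167.5),(319,167.5),(319,327.5)]:
    w=ray(i,*p,25); print(w.round(1),(R.T@(w-s['position'])).round(1))
# tab top ends z=53
for p in [(319,219),(319,322)]:
    w=ray(i,*p,53); print('tab',(R.T@(w-s['position'])).round(1))
print(R.T@(np.array(i['cam_to_world'])[:3,3]-s['position']), i['fx'],i['cx'],i['cy'])
```

```text
[ 486.2 -295.4   25. ] [ 46.5 -68.5   4.6]
[ 520.1 -162.8   25. ] [46.5 68.4  4.6]
[ 503.2 -228.9   25. ] [46.5  0.1  4.6]
[ 598.  -253.1   25. ] [-51.3   0.2   4.7]
tab [ 29.    0.1 -23.4]
tab [-24.5   0.1 -23.3]
[  73.57890327   -0.27131179 -143.73134873] 294.00363323739487 317.8365209355114 199.922715349923
```

>>> send_rows --translation '[[0,0,-20],[0,0,-45],[0,0,-45],[0,0,-45],[0,0,-45]]' --dr '[[0,0,0],[0,0,0],[0,0,-5],[0,0,-5.5],[0,0,-6]]' --grip '[5,5,5,5,5]'

```text
clock: 5.0
position: [547.4, -240.4, 230.1]
ee_rot: [-0.02, 1.0, 0.0, -0.001]
contact_force: [0.5, -0.0, -1.8]
gripper_width: 10.8
```

>>> send_rows --translation '[[-12,25,0],[-23,45,0],[-23,47,0],[-23,47,0],[-23,47,0]]' --dr '[[0,0,0],[0,0,0],[0,0,0],[0,0,0],[0,0,0]]' --grip '[5,5,5,5,5]'

```text
clock: 5.62
position: [644.0, -24.3, 228.6]
ee_rot: [-0.019, 1.0, 0.0, -0.001]
contact_force: [0.5, -0.6, -1.4]
gripper_width: 10.9
```

>>> send_rows --translation '[[-23,47,0],[-23,47,0],[-23,47,0],[-23,47,0],[-8,30,0]]' --dr '[[0,0,0],[0,0,0],[0,0,0],[0,0,0],[0,0,0]]' --grip '[5,5,5,5,5]'

```text
clock: 6.25
position: [735.9, 198.2, 227.0]
ee_rot: [-0.019, 1.0, -0.0, -0.001]
contact_force: [0.6, -0.2, -1.5]
gripper_width: 10.5
```

Run:
```python
from h import *
goto((735,197,230),92.2)
im=arm.get_image('wrist'); cv2.imwrite('pics/g_w.png',im[:,:,::-1])
for n in ['bay','wheel_top','collector']: print(n,arm.place_of(n,'wrist'))
i=arm.camera_info('wrist'); print(i['cam_to_world'].round(4))
```

```text
t 6.25 pos [735.9 198.2 227. ] F [ 0.63 -0.15 -1.51] w 10.5 j [ 0.47  0.63  0.41 -0.   -1.36 -2.01]
tool z [-2.6e-03 -5.0e-04 -1.0e+00] yang 92.22 turn tool z 0.02 shift [ 0.9 -1.1 -3. ]
bay [{'xyz': [736.5, 198.6, 232.6], 'confidence': 0.33}]
wheel_top []
collector []
[[-3.820000e-02  9.583000e-01  2.832000e-01  6.619971e+02]
 [ 9.993000e-01  3.720000e-02  9.000000e-03  1.934042e+02]
 [-1.900000e-03  2.833000e-01 -9.590000e-01  3.716998e+02]
 [ 0.000000e+00  0.000000e+00  0.000000e+00  1.000000e+00]]
```

View pics/g_w.png

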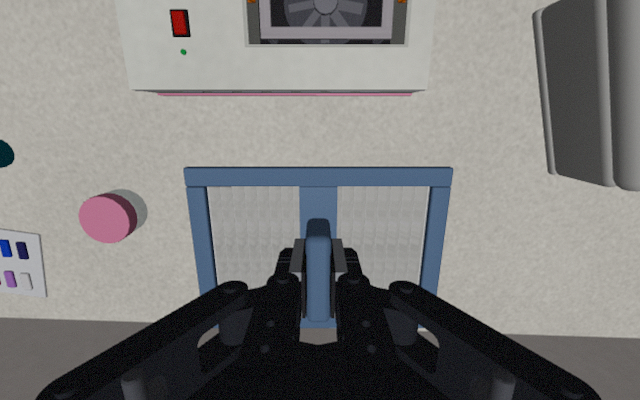

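>>> send_rows --translation '[[30,0,0],[40,0,0],[20,0,0],[0,0,0],[0,0,0]]' --dr '[[0,0,0],[0,0,0],[0,0,0],[0,0,0],[0,0,0]]' --grip '[5,5,5,5,5]'

```text
clock: 7.08
position: [646.3, 191.6, 229.7]
ee_rot: [-0.018, 1.0, 0.0, 0.0]
contact_force: [0.4, -0.5, -1.2]
gripper_width: 10.8
```

Run:
```python
from h import *
goto((645,197,230),92.2)
im=arm.get_image('wrist'); cv2.imwrite('pics/h_w.png',im[:,:,::-1])
i=arm.camera_info('wrist'); 
import json; json.dump({k:(v.tolist() if hasattr(v,'tolist') else v) for k,v in i.items()},open('h_i.json','w'))
for n in ['bay','wheel_top','collector']: print(n,arm.place_of(n,'wrist'))
cv2.imwrite('pics/h_z.png',cv2.resize(im[0:190,130:450,::-1],None,fx=2.5,fy=2.5,interpolation=cv2.INTER_CUBIC))
```

```text
t 7.08 pos [646.3 191.6 229.7] F [ 0.37 -0.46 -1.23] w 10.8 j [ 0.53  0.47  0.14  0.   -1.24 -2.06]
tool z [ 8.e-04  2.e-04 -1.e+00] yang 92.09 turn tool z -0.11 shift [ 1.1  5.5 -0.3]
bay []
wheel_top [{'xyz': [522.9, 68.0, 79.4], 'confidence': 0.96}, {'xyz': [543.7, 155.9, -1.5], 'confidence': 0.46}]
collector [{'xyz': [542.8, 157.5, -3.4], 'confidence': 0.77}]
```

View pics/h_z.png

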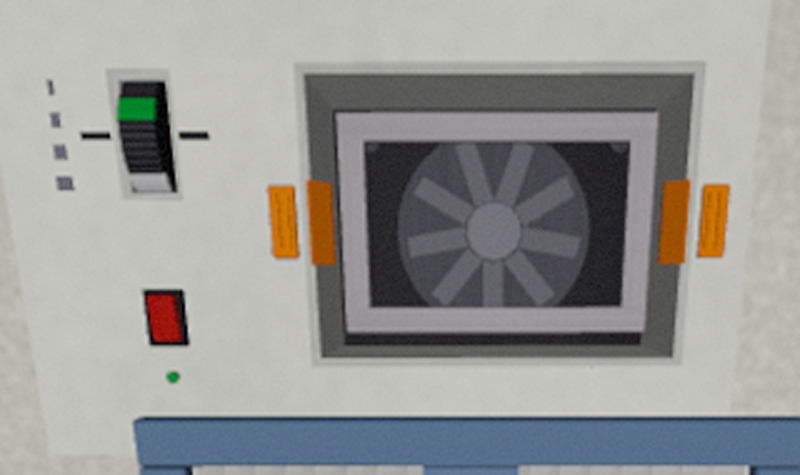

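Run:
```python
from h import *
import json
i=json.load(open('h_i.json')); 
P=lambda x,y:((x+.5)/2.5-.5+130,(y+.5)/2.5-.5)
c=np.array([ray(i,*P(*p),75)[:2] for p in [(295,63),(705,63),(680,363),(314,364)]])
print(c.round(1),c.mean(0))
for a,b in [(0,1),(3,2),(0,3),(1,2)]:
    d=c[b]-c[a]; print(np.hypot(*d).round(1),np.degrees(np.arctan2(d[1],d[0])).round(2))
pl,pr=[ray(i,*P(*p),75)[:2] for p in [(283,222),(714,221)]]; print('pads',(pl+pr)/2,np.hypot(*(pr-pl)),np.degrees(np.arctan2(*(pr-pl)[::-1])))
m=[ray(i,*P(*p),75)[:2] for p in [(95,135),(195,135)]]; print('wheel',np.mean(m,0))
b=c.mean(0)
for th in [2.0,2.2,2.5]:
    t=np.radians(th); d=np.array([-30,-130]); print(th,b+np.array([d[0]*np.cos(t)-d[1]*np.sin(t),d[0]*np.sin(t)+d[1]*np.cos(t)]))
```

```text
[[500.  123. ]
 [494.7 270.2]
 [601.2 273.8]
 [606.9 127.2]] [550.72043114 198.53495658]
147.3 92.07
146.7 92.24
107.0 2.25
106.5 1.93
pads [550.73403222 198.554505  ] 163.78900423566648 92.20242438471011
wheel [525.60272041  66.97524475]
2.0 [525.2756409   67.56716417]
2.2 [525.73295883  67.47914318]
2.5 [526.41950485  67.35010616]
```

Run:
```python
from h import *
goto((548.3,198.4,118),92.15)
```

```text
t 7.28 pos [646.4 192.1 228.8] F [-0.25  0.07 -1.51] w 10.7 j [ 0.53  0.47  0.14  0.   -1.24 -2.06]
tool z [-4.e-04 -3.e-04 -1.e+00] yang 92.12 turn tool z -0.03 shift [ 97.7   9.9 110.8]
```

>>> send_rows --translation '[[25,3,20],[40,4,30],[32.7,2.9,40],[0,0,20],[0,0,0]]' --dr '[[0,0,0],[0,0,0],[0,0,0],[0,0,0],[0,0,0]]' --grip '[5,5,5,5,5]'

```text
clock: 7.9
position: [547.1, 198.2, 117.8]
ee_rot: [-0.019, 1.0, -0.001, -0.001]
contact_force: [-0.3, 0.7, -0.8]
gripper_width: 11.0
```

>>> send_rows --translation '[[0,0,0],[0,0,0],[0,0,0],[0,0,0],[0,0,0]]' --dr '[[0,0,0],[0,0,0],[0,0,0],[0,0,0],[0,0,0]]' --grip '[5,5,5,5,5]'

```text
clock: 8.52
position: [547.8, 198.6, 119.5]
ee_rot: [-0.019, 1.0, 0.0, 0.0]
contact_force: [0.1, -0.7, -1.1]
gripper_width: 11.0
```

Run:
```python
from h import *
goto((548.3,198.4,105),92.15)
im=arm.get_image('wrist'); cv2.imwrite('pics/i_w.png',im[:,:,::-1])
im=arm.get_image('top'); cv2.imwrite('pics/i_t.png',cv2.resize(im[160:260,170:285,::-1],None,fx=6,fy=6,interpolation=cv2.INTER_CUBIC))
```

```text
t 8.53 pos [547.8 198.6 119.5] F [ 0.06 -0.71 -1.15] w 11.0 j [ 0.63  0.42 -0.25 -0.   -0.91 -2.16]
tool z [ 2.e-04  2.e-04 -1.e+00] yang 92.15 turn tool z -0.0 shift [-0.5 -0.2 14.5]
```

View pics/i_w.png

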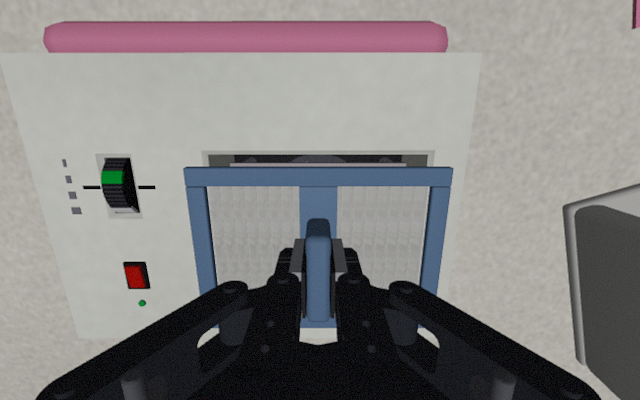

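Run:
```python
from h import *
i=arm.camera_info('wrist'); s=arm.read_state(); R=Rt.from_quat(s['ee_rot']).as_matrix()
for p in [(202.5,151),(434.5,151)]:
    w=ray(i,*p,75); print(w.round(1),(R.T@(w-s['position'])).round(1))
z=s['position'][2]-4.6
for p in [(184.5,167.5),(453,167.5)]:
    w=ray(i,*p,z); print(w.round(1),(R.T@(w-s['position'])).round(1))
```

```text
[500.6 123.1  75. ] [ 50.  -73.6  44.3]
[495.  270.6  75. ] [50.  73.9 44.4]
[503.7 128.7 114.8] [ 46.6 -68.2   4.6]
[498.6 265.5 114.8] [46.6 68.7  4.6]
```

>>> send_rows --translation '[[-1,0,10],[0,0,15],[0,0,9],[0,0,0],[0,0,0]]' --dr '[[0,0,0],[0,0,0],[0,0,0],[0,0,0],[0,0,0]]' --grip '[5,5,5,5,5]'

```text
clock: 9.25
position: [548.9, 198.7, 85.3]
ee_rot: [-0.019, 1.0, -0.0, 0.0]
contact_force: [0.3, 0.1, -1.3]
gripper_width: 10.8
```

>>> send_rows --translation '[[0,0,3],[0,0,3],[0,0,0],[0,0,0],[0,0,0]]' --dr '[[0,0,0],[0,0,0],[0,0,0],[0,0,0],[0,0,0]]' --grip '[5,5,5,5,5]'

```text
clock: 9.88
position: [549.2, 198.9, 79.9]
ee_rot: [-0.019, 1.0, 0.0, 0.001]
contact_force: [-1.2, 0.9, 4.5]
gripper_width: 10.8
```

Run:
```python
from h import *
goto((548.8,198.4,64.6),92.15)
im=arm.get_image('wrist'); cv2.imwrite('pics/j_w.png',im[:,:,::-1])
```

```text
t 9.88 pos [549.2 198.9  79.9] F [-1.17  0.95  4.48] w 10.8 j [ 0.62  0.46 -0.29  0.   -0.82 -2.16]
tool z [ 1.1e-03  5.0e-04 -1.0e+00] yang 92.17 turn tool z 0.02 shift [ 0.4 -0.5 15.3]
```

View pics/j_w.png

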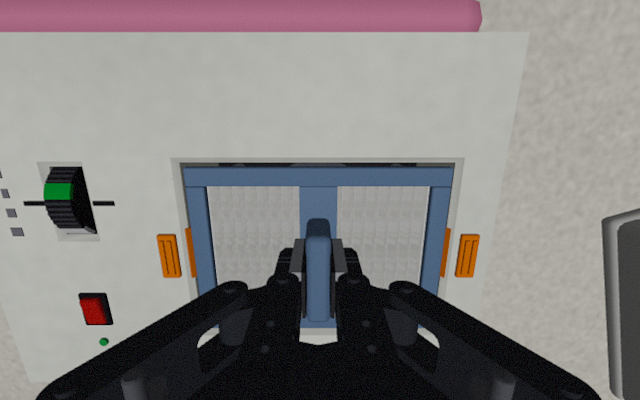

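Cassette is on the lifter inside the mouth, with about 5 N up. Next is the press.

>>> send_rows --translation '[[0,0,4],[0,0,4],[0,0,4],[0,0,3],[0,0,0]]' --dr '[[0,0,0],[0,0,0],[0,0,0],[0,0,0],[0,0,0]]' --grip '[5,5,5,5,5]'

```text
clock: 10.55
position: [549.2, 198.9, 65.0]
ee_rot: [-0.019, 1.0, 0.0, 0.001]
contact_force: [-1.6, 0.6, 8.0]
gripper_width: 10.7
```

Run:
```python
from h import *
goto((548.8,198.4,64.6),92.15)
im=arm.get_image('wrist'); cv2.imwrite('pics/k_w.png',im[:,:,::-1])
```

```text
t 10.55 pos [549.2 198.9  65. ] F [-1.63  0.58  7.98] w 10.7 j [ 0.62  0.48 -0.3   0.   -0.79 -2.16]
tool z [ 1.1e-03  4.0e-04 -1.0e+00] yang 92.18 turn tool z 0.03 shift [ 0.4 -0.5  0.4]
```

View pics/k_w.png

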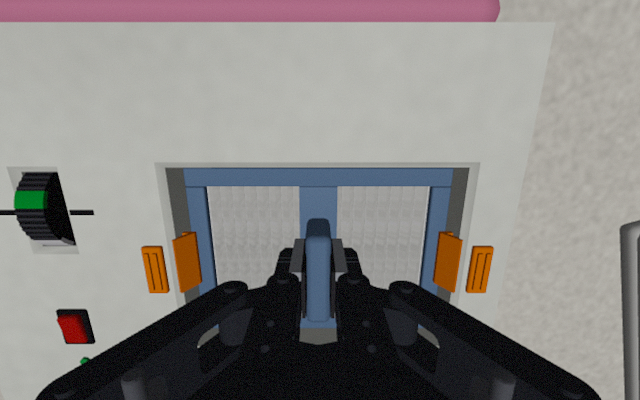

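>>> send_rows --translation '[[0,0,1.5],[0,0,0],[0,0,0],[0,0,0],[0,0,0]]' --dr '[[0,0,0],[0,0,0],[0,0,0],[0,0,0],[0,0,0]]' --grip '[5,5,40,40,40]'

```text
clock: 11.22
position: [548.4, 198.4, 62.2]
ee_rot: [-0.019, 1.0, -0.0, -0.001]
contact_force: [0.2, -0.5, 0.7]
gripper_width: 40.1
```

>>> send_rows --translation '[[0,0,0],[0,0,-10],[0,0,-30],[0,0,-40],[0,0,0]]' --dr '[[0,0,0],[0,0,0],[0,0,0],[0,0,0],[0,0,0]]' --grip '[40,40,40,40,40]'

```text
clock: 11.85
position: [551.0, 199.9, 147.4]
ee_rot: [-0.019, 1.0, 0.002, 0.004]
contact_force: [-0.5, 0.4, 0.7]
gripper_width: 40.3
```

Run:
```python
from h import *
goto((525.6,67.2,130),92.15)
im=arm.get_image('wrist'); cv2.imwrite('pics/l_w.png',im[:,:,::-1])
print(arm.place_of('cassette_grip','wrist'),arm.place_of('wheel_top','wrist'))
```

```text
t 11.85 pos [551.  199.9 147.4] F [-0.49  0.39  0.73] w 40.3 j [ 0.62  0.39 -0.21  0.   -0.96 -2.16]
tool z [ 0.0079  0.0044 -1.    ] yang 92.2 turn tool z 0.05 shift [  30.6 -131.7   16.6]
[{'xyz': [550.1, 198.7, 76.0], 'confidence': 0.83}] [{'xyz': [525.2, 64.9, 83.4], 'confidence': 0.67}]
```

View pics/l_w.png

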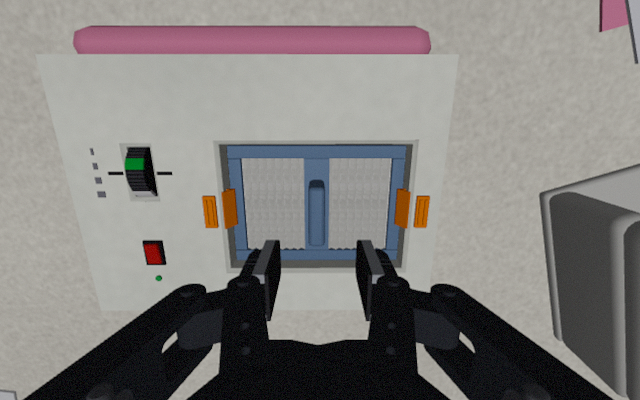

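>>> send_rows --translation '[[8,-30,0],[10,-40,0],[10,-40,0],[11.5,-22,0],[0,0,10]]' --dr '[[0,0,0],[0,0,0],[0,0,0],[0,0,0],[0,0,0]]' --grip '[40,0,0,0,0]'

```text
clock: 12.62
position: [513.7, 64.1, 132.7]
ee_rot: [-0.018, 1.0, 0.0, 0.0]
contact_force: [-0.7, 1.0, -0.0]
gripper_width: 0.1
```

```bash
cat >> h.py <<'E'
def wheelang(u,v,info,c=(525.6,67.2),yaw=2.15):
    # angle (rad) by which the seen rim point lies toward collector +x from the top
    T=np.array(info['cam_to_world']); d=T[:3,:3]@np.array([(u-info['cx'])/info['fx'],(v-info['cy'])/info['fy'],1]); o=T[:3,3]
    a=np.radians(yaw); ax=np.array([np.cos(a),np.sin(a)])
    ox,dx=(o[:2]-np.array(c))@ax,d[:2]@ax; oz,dz=o[2]-60,d[2]
    A=dx*dx+dz*dz;B=2*(ox*dx+oz*dz);C=ox*ox+oz*oz-22**2
    t=(-B-np.sqrt(B*B-4*A*C))/(2*A); return np.arctan2(ox+t*dx,oz+t*dz)
E
python3 - <<'E'
from h import *
goto((516.6,66.9,100),92.15)
im=arm.get_image('wrist'); cv2.imwrite('pics/m_w.png',im[:,:,::-1])
E
```

```text
t 12.62 pos [513.7  64.1 132.7] F [-0.7   0.99 -0.01] w 0.1 j [ 0.44  0.3  -0.39 -0.   -0.88 -1.97]
tool z [ 3.e-04  2.e-04 -1.e+00] yang 92.06 turn tool z -0.09 shift [-3.   2.6 32.7]
```

View pics/m_w.png

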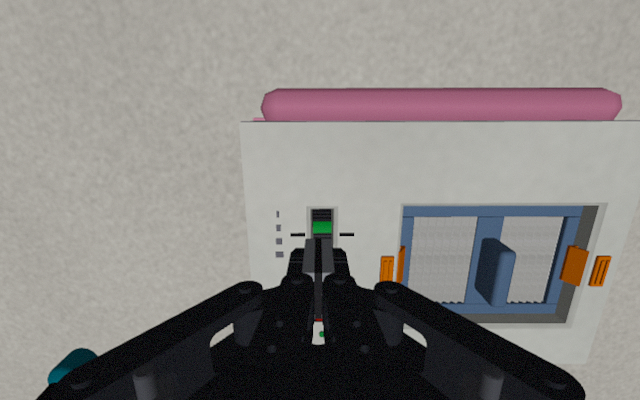

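Run:
```python
from h import *
import json
i=json.load(open('h_i.json'));P=lambda x,y:((x+.5)/2.5-.5+130,(y+.5)/2.5-.5)
print([wheelang(*P(*p),i) for p in [(137,96),(137,109),(138,122)]])
i=arm.camera_info('wrist'); print([wheelang(*p,i) for p in [(322,222),(322,227.5),(322,233)]])
goto((515,67.2,86),92.15)
```

```text
[np.float64(-0.5861873979411323), np.float64(-0.34712529124990404), np.float64(-0.13978366008546345)]
[np.float64(-0.5444767570560843), np.float64(-0.36670437488741553), np.float64(-0.1890086316956364)]
t 12.68 pos [513.2  64.7 131. ] F [ 0.22 -0.27 -0.64] w -0.3 j [ 0.44  0.3  -0.39 -0.   -0.88 -1.97]
tool z [-2.3e-03 -4.0e-04 -1.0e+00] yang 92.08 turn tool z -0.07 shift [-2.   2.4 45. ]
```

>>> send_rows --translation '[[-4,2.4,15],[0,0,18],[0,0,12],[0,0,0],[0,0,0]]' --dr '[[0,0,0],[0,0,0],[0,0,0],[0,0,0],[0,0,0]]' --grip '[0,0,0,0,0]'

```text
clock: 13.3
position: [518.7, 68.2, 88.0]
ee_rot: [-0.019, 1.0, 0.0, 0.0]
contact_force: [0.2, 0.3, 0.5]
gripper_width: -0.2
```

>>> send_rows --translation '[[0,0,1],[0,0,1],[0,0,1],[0,0,1],[0,0,0]]' --dr '[[0,0,0],[0,0,0],[0,0,0],[0,0,0],[0,0,0]]' --grip '[0,0,0,0,0]'

```text
clock: 13.92
position: [518.1, 67.8, 83.8]
ee_rot: [-0.019, 1.0, -0.0, -0.0]
contact_force: [0.5, -0.1, -0.6]
gripper_width: -0.3
```

Run:
```python
from h import *
goto((517,67.2,82),92.15)
```

```text
t 13.93 pos [518.1  67.8  83.8] F [ 0.55 -0.08 -0.63] w -0.3 j [ 0.44  0.37 -0.43 -0.   -0.76 -1.97]
tool z [-1.e-04 -0.e+00 -1.e+00] yang 92.16 turn tool z 0.01 shift [ 1.2 -0.5  1.8]
```

Not touching yet; I'll lower in 0.5 mm steps.

>>> send_rows --translation '[[1,-0.5,0.5],[0,0,0.5],[0,0,0.5],[0,0,0.5],[0,0,0]]' --dr '[[0,0,0],[0,0,0],[0,0,0],[0,0,0],[0,0,0]]' --grip '[0,0,0,0,0]'

```text
clock: 14.55
position: [517.2, 67.3, 82.0]
ee_rot: [-0.019, 1.0, -0.0, 0.0]
contact_force: [-0.5, -0.3, 1.2]
gripper_width: 0.1
```

Run:
```python
from h import *
goto((517,67.2,82),92.15)
```

```text
t 14.55 pos [517.2  67.3  82. ] F [-0.51 -0.26  1.21] w 0.1 j [ 0.44  0.37 -0.44  0.   -0.76 -1.97]
tool z [ 0. -0. -1.] yang 92.16 turn tool z 0.01 shift [ 0.2 -0.1 -0. ]
```

>>> send_rows --translation '[[0,0,0.4],[0,0,0.4],[0,0,0],[0,0,0],[0,0,0]]' --dr '[[0,0,0],[0,0,0],[0,0,0],[0,0,0],[0,0,0]]' --grip '[0,0,0,0,0]'

```text
clock: 15.18
position: [517.6, 67.3, 81.8]
ee_rot: [-0.019, 1.0, 0.0, 0.001]
contact_force: [-2.3, 0.1, 5.8]
gripper_width: -0.4
```

Run:
```python
from h import *
goto((517,67.2,82),92.15)
```

```text
t 15.18 pos [517.6  67.3  81.8] F [-2.29  0.08  5.76] w -0.4 j [ 0.44  0.38 -0.44  0.   -0.76 -1.97]
tool z [ 1.2e-03  1.0e-04 -1.0e+00] yang 92.18 turn tool z 0.03 shift [ 0.6 -0.1 -0.2]
```

>>> send_rows --translation '[[-4,0,0],[-5,0,0],[-5,0,0],[-3,0,0],[0,0,0]]' --dr '[[0,0,0],[0,0,0],[0,0,0],[0,0,0],[0,0,0]]' --grip '[0,0,0,0,0]'

```text
clock: 15.8
position: [535.4, 68.0, 81.9]
ee_rot: [-0.019, 1.0, 0.0, 0.001]
contact_force: [0.8, -0.9, 4.2]
gripper_width: 0.0
```

Run:
```python
from h import *
goto((517,67.2,82),92.15)
```

```text
t 15.8 pos [535.4  68.   81.9] F [ 0.81 -0.91  4.24] w 0.0 j [ 0.43  0.4  -0.4   0.   -0.77 -1.96]
tool z [ 2.6e-03  3.0e-04 -1.0e+00] yang 92.19 turn tool z 0.04 shift [18.5 -0.1 -0.1]
```

>>> send_rows --translation '[[0,0,-10],[15,0,-15],[15,0,-15],[15,0,0],[0,0,0]]' --dr '[[0,0,0],[0,0,0],[0,0,0],[0,0,0],[0,0,0]]' --grip '[0,0,0,0,0]'

```text
clock: 16.42
position: [487.8, 66.0, 120.7]
ee_rot: [-0.019, 1.0, -0.0, -0.001]
contact_force: [-0.2, 0.2, 0.4]
gripper_width: 0.5
```

Run:
```python
from h import *
goto((517,67.2,82),92.15)
im=arm.get_image('wrist'); cv2.imwrite('pics/n_w.png',im[:,:,::-1])
im=arm.get_image('top'); cv2.imwrite('pics/n_t.png',cv2.resize(im[160:260,170:285,::-1],None,fx=6,fy=6,interpolation=cv2.INTER_CUBIC))
```

```text
t 16.43 pos [487.8  66.  120.7] F [-0.18  0.19  0.44] w 0.5 j [ 0.46  0.28 -0.46 -0.   -0.83 -2.  ]
tool z [-1.1e-03 -1.0e-04 -1.0e+00] yang 92.17 turn tool z 0.02 shift [-29.2   0.1  38.7]
```

View pics/n_w.png

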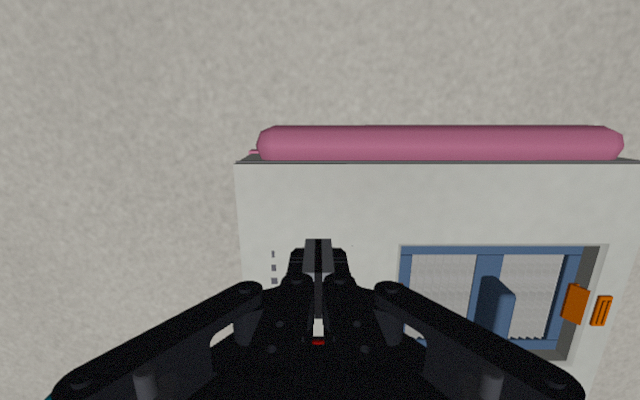

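>>> send_rows --translation '[[-25,0,0],[-35,0,0],[-25,0,0],[0,0,0],[0,0,0]]' --dr '[[0,0,0],[0,0,0],[0,0,0],[0,0,0],[0,0,0]]' --grip '[0,0,0,0,0]'

```text
clock: 17.15
position: [573.4, 69.2, 120.1]
ee_rot: [-0.019, 1.0, -0.0, -0.001]
contact_force: [-0.3, 0.1, 0.6]
gripper_width: -0.2
```

Run:
```python
from h import *
goto((517,67.2,86),92.15)
im=arm.get_image('wrist'); i=arm.camera_info('wrist')
u,v=proj(i,(525.6,67.2,80)).astype(int); print(u,v)
cv2.imwrite('pics/o_w.png',cv2.resize(im[max(v-60,0):v+60,u-80:u+80,::-1],None,fx=5,fy=5,interpolation=cv2.INTER_CUBIC))
```

```text
t 17.15 pos [573.4  69.2 120.1] F [-0.29  0.14  0.55] w -0.2 j [ 0.4   0.41 -0.26 -0.   -0.91 -1.93]
tool z [-2.e-03 -5.e-04 -1.e+00] yang 92.13 turn tool z -0.02 shift [56.4  0.2 34.2]
317 155
```

View pics/o_w.png

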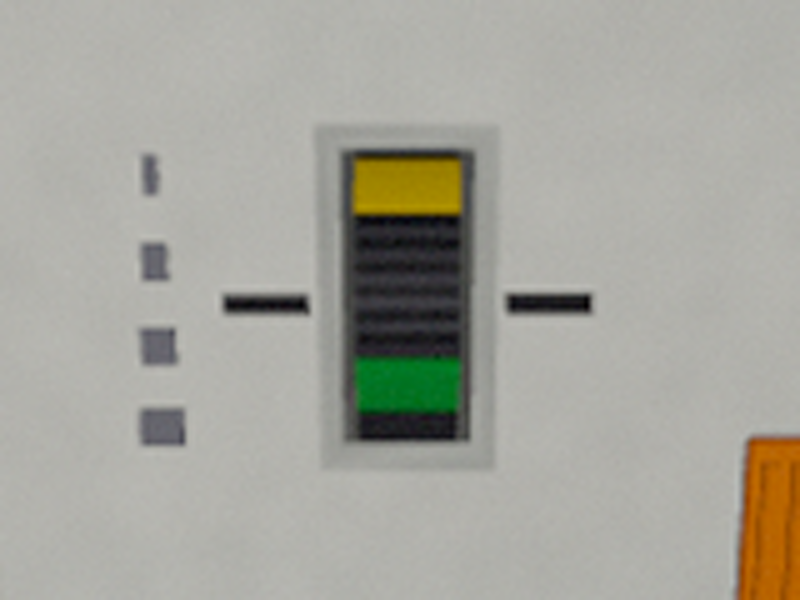

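Run:
```python
from h import *
i=arm.camera_info('wrist'); Q=lambda x,y:((x+.5)/5-.5+237,(y+.5)/5-.5+95)
print([wheelang(*Q(408,y),i).round(3) for y in (157,214,304,358,411)])
```

```text
[np.float64(-0.934), np.float64(-0.528), np.float64(-0.018), np.float64(0.301), np.float64(0.702)]
```

>>> send_rows --translation '[[15,0,0],[25,0,0],[15,0,12],[0,0,12],[0,0,10]]' --dr '[[0,0,0],[0,0,0],[0,0,0],[0,0,0],[0,0,0]]' --grip '[0,0,0,0,0]'

```text
clock: 17.82
position: [519.2, 67.5, 86.7]
ee_rot: [-0.019, 1.0, 0.0, 0.0]
contact_force: [-0.1, 0.3, -0.2]
gripper_width: 0.3
```

>>> send_rows --translation '[[0,0,0],[0,0,0],[0,0,0],[0,0,0],[0,0,0]]' --dr '[[0,0,0],[0,0,0],[0,0,0],[0,0,0],[0,0,0]]' --grip '[0,0,0,0,0]'

```text
clock: 18.45
position: [519.3, 67.4, 87.2]
ee_rot: [-0.019, 1.0, 0.0, 0.0]
contact_force: [0.4, -0.5, 0.4]
gripper_width: -0.1
```

Run:
```python
from h import *
goto((518,67.2,81.4),92.15)
```

```text
t 18.45 pos [519.3  67.4  87.2] F [ 0.44 -0.47  0.37] w -0.1 j [ 0.44  0.37 -0.43 -0.   -0.77 -1.97]
tool z [ 3.e-04  2.e-04 -1.e+00] yang 92.15 turn tool z -0.0 shift [ 1.3 -0.1  5.8]
```

>>> send_rows --translation '[[1,0,2],[0,0,2],[0,0,1],[0,0,0.8],[0,0,0]]' --dr '[[0,0,0],[0,0,0],[0,0,0],[0,0,0],[0,0,0]]' --grip '[0,0,0,0,0]'

```text
clock: 19.08
position: [518.7, 67.3, 81.9]
ee_rot: [-0.019, 1.0, -0.0, 0.001]
contact_force: [-0.9, -0.3, 4.3]
gripper_width: -0.3
```

Run:
```python
from h import *
goto((518,67.2,81.4),92.15)
```

```text
t 19.07 pos [518.7  67.3  81.9] F [-0.93 -0.26  4.28] w -0.3 j [ 0.44  0.38 -0.44  0.   -0.76 -1.97]
tool z [ 0.0011 -0.     -1.    ] yang 92.18 turn tool z 0.03 shift [ 0.7 -0.1  0.5]
```

>>> send_rows --translation '[[-3,0,0],[-5,0,0],[-4,0,0],[-2,0,0],[0,0,0]]' --dr '[[0,0,0],[0,0,0],[0,0,0],[0,0,0],[0,0,0]]' --grip '[0,0,0,0,0]'

```text
clock: 19.7
position: [533.1, 67.9, 82.0]
ee_rot: [-0.019, 1.0, 0.0, 0.001]
contact_force: [0.2, -1.0, 4.6]
gripper_width: 0.2
```

>>> send_rows --translation '[[0,0,-3],[0,0,-15],[-10,0,-20],[-30,0,0],[0,0,0]]' --dr '[[0,0,0],[0,0,0],[0,0,0],[0,0,0],[0,0,0]]' --grip '[0,0,0,0,0]'

```text
clock: 20.32
position: [573.9, 69.7, 120.1]
ee_rot: [-0.019, 1.0, 0.0, 0.001]
contact_force: [0.1, 0.2, -0.1]
gripper_width: 0.1
```

Run:
```python
from h import *
goto((517,67.2,86),92.15)
im=arm.get_image('wrist'); i=arm.camera_info('wrist')
u,v=proj(i,(525.6,67.2,80)).astype(int); print(u,v)
cv2.imwrite('pics/p_w.png',cv2.resize(im[max(v-60,0):v+60,u-80:u+80,::-1],None,fx=5,fy=5,interpolation=cv2.INTER_CUBIC))
```

```text
t 20.32 pos [573.9  69.7 120.1] F [ 0.12  0.19 -0.11] w 0.1 j [ 0.4   0.41 -0.26  0.   -0.9  -1.93]
tool z [ 2.2e-03  7.0e-04 -1.0e+00] yang 92.13 turn tool z -0.02 shift [57.  -0.4 34. ]
317 157
```

View pics/p_w.png

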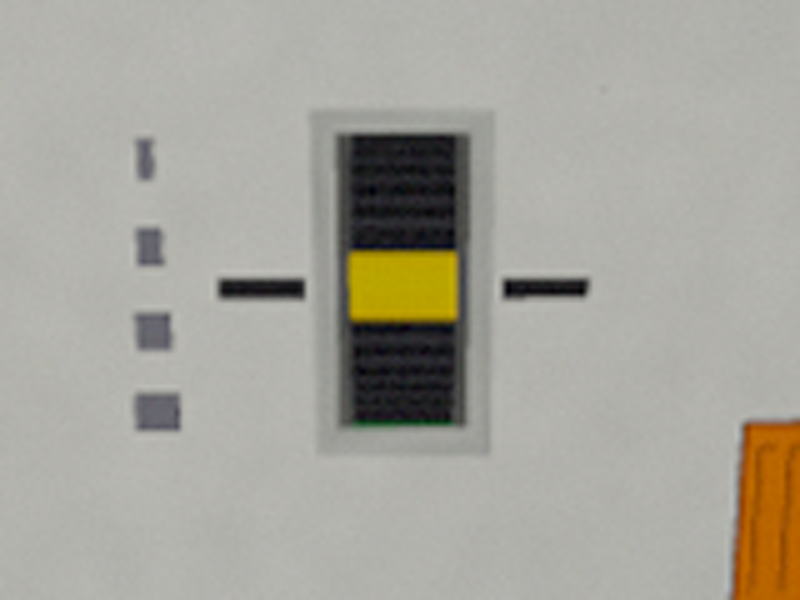

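Yellow is centred on the marks: the band spans crop rows 250–322 and the marks are at 288. I'll retreat, then do a final check of the cassette and bystanders.

>>> send_rows --translation '[[0,0,-30],[-10,0,-30],[-10,0,-30],[0,0,0],[0,0,0]]' --dr '[[0,0,0],[0,0,0],[0,0,0],[0,0,0],[0,0,0]]' --grip '[0,0,0,0,0]'

```text
clock: 21.0
position: [590.8, 70.0, 208.5]
ee_rot: [-0.019, 1.0, 0.0, -0.001]
contact_force: [0.2, 0.2, -0.4]
gripper_width: 0.0
```

>>> send_rows --translation '[[0,0,0],[0,0,0],[0,0,0],[0,0,0],[0,0,0]]' --dr '[[0,0,0],[0,0,0],[0,0,0],[0,0,0],[0,0,0]]' --grip '[0,0,0,0,0]'

```text
clock: 21.62
position: [592.1, 70.1, 209.2]
ee_rot: [-0.019, 1.0, -0.0, -0.0]
contact_force: [-0.0, -0.5, 0.2]
gripper_width: -0.0
```

Run:
```python
from h import *
s,_=goto((575,67.2,200),92.15)
im=arm.get_image('wrist'); i=arm.camera_info('wrist'); cv2.imwrite('pics/q_w.png',im[:,:,::-1])
print(arm.place_of('cassette_grip','wrist'), 'marks row',proj(i,(525.6,67.2,75)))
y=np.argwhere((im[...,0]>150)&(im[...,1]>130)&(im[...,2]<70)); y=y[y[:,0]<260]; 
if len(y): print('yellow px',len(y),y.mean(0)); print(2.4+wheelang(y[:,1].mean(),y[:,0].mean(),i))
im=arm.get_image('scene'); cv2.imwrite('pics/q_s.png',im[:,:,::-1])
```

```text
t 21.62 pos [592.1  70.1 209.2] F [-0.04 -0.51  0.2 ] w -0.0 j [ 0.39  0.35 -0.1   0.   -1.12 -1.92]
tool z [-1.e-04 -1.e-04 -1.e+00] yang 92.16 turn tool z 0.01 shift [17.2 -2.2  9.2]
[{'xyz': [552.8, 195.2, 75.0], 'confidence': 0.94}] marks row [317.79316736 120.28563232]
yellow px 125 [119.032 317.552]
2.343102364611527
```

View pics/q_w.png

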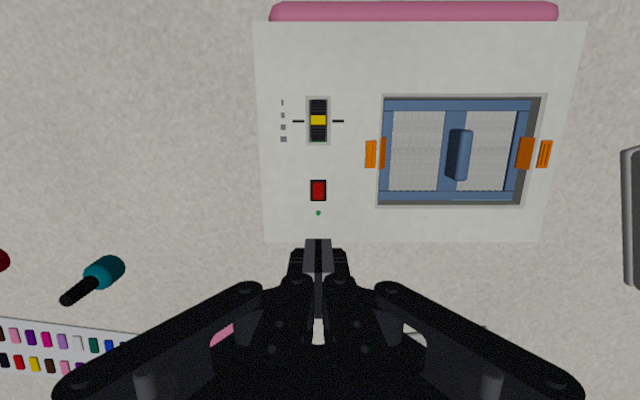

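View pics/q_s.png

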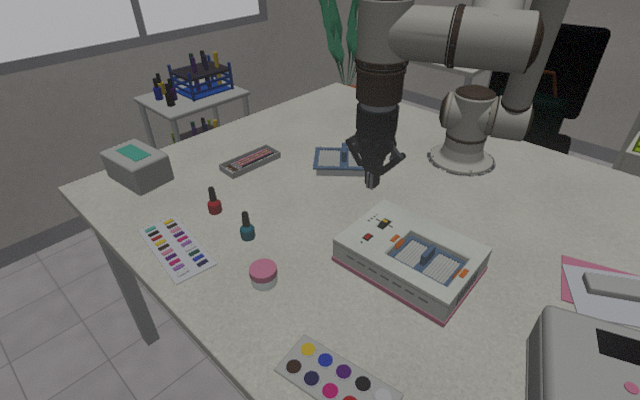

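The cassette lies level under both catches and yellow is at the marks (about 2.34–2.4 rad). The bottles, jar and tin are at the same pixels as at the start, and the arm is clear of everything, so I'm handing the job in.

```bash
python3 -c "
from bench import arm
print(arm.job_done())"
```

```text
the job is handed in; nothing more can be done
None
```

The job is done and handed in at about 21.7 s of the 51 s allowed; the interface gives no verdict. I set the smaller cassette on the lifter and pressed it down until both catches snapped over its rim. After letting it go, I rolled the wheel from about 0.84 rad to medium in two fingertip strokes.

**Last checks:**
- **Cassette:** it looks level in the pictures, with both orange catches over its rim. The network put its tab at (550, 199, 76) mm right after release and at (553, 195, 75) mm at the end, against my measured bay centre of (550.7, 198.5). The second reading is about 4 mm off, which is within the network's stated error.
- **Wheel:** the yellow band stands at the pointer marks, at about 2.34 rad from the picture (2.22 to 2.58 allowed).
- **Other things:** by eye, the bottles, jar and tin stand at the same pixels as at the start; I did not measure them. The arm stopped well clear of everything, with contact force near zero.

**Disagreement on the way:** my first wrist-camera measurement of the cassette was about 5 mm off along x, probably because the arm was still moving. I measured it again after the grasp and corrected the placement.

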